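Clamp the test board: start and tighten the wing knob

ROBOT

A 6-joint arm with a two-finger parallel gripper is mounted at the origin on a cart in front of the work surface, level with it; the furniture and walls round the work are solid. World frame = base frame: x ahead of the robot, y to its left, z up, the work surface at z = 0. Lengths are in m, angles in rad, forces in N, time in s.
With the tool pointing down it reaches from about 0.35 to 0.775 m from the base axis. Payload 5.5 kg.
Tool frame: the origin (TCP) lies at the very end of the fingers, on their centre line; the grasp point (between the pads) lies 19 mm behind it; z points along the fingers, y is the line along which they close (so a half turn about z gives the same grasp; the last joint's range is limited). The gripper opens to 85 mm and grips with 20 to 120 N. Pads are 22 mm wide; open, the fingers measure 114 mm over their backs; the gripper's body (76 mm by 85 mm) begins 54 mm behind the grasp point. The pads swing forward as they close: fully open they stand 13 mm farther back than shut.
Start: joints at [-1.439, 0.313, 0.046, 1.304, 0, 1.431], TCP at [0.154, -0.554, 0.231] pointing down, gripper open.
Joint ranges: [-2.76, 2.76], [-0.86, 1.69], [-1.03, 1.26], [-2.2, 2.34], [-1.47, 1.5], [-3.14, 3.14]. Speed limits (rad/s): [2.57, 2.57, 3.14, 3.14, 3.14, 3.14].

INTERFACE

Orientations are given as a unit quaternion [w, x, y, z].
In Python, from workcell import env, imaging, ticket gives the robot as it stands. The module is installed in compiled form; this text tells all that it offers.
- The arm moves only by the tool apply_moves, never from a script. Its argument "rows" is a list of rows, each an object with "xyz": the shift along the tool's x, y, z in mm, a list of three; "turn": the turn, a rotation vector about the tool's x, y, z in rad, a list of three; "grip": the opening, from 0 (shut) to 1 (fully open). A call has 1 to 12 rows; each row is the pose to reach, as a shift and turn from the pose commanded when the call began, along the tool's axes at that moment; what a row does not reach only later rows make up. A row lasts 1/12 s, in which the tool goes at most 41.7 mm and 7.16 degrees, less where a joint would pass 70% of its speed; a pose out of reach is approached as far as the arm can. A call with a gripper value outside its range is refused whole. The fingers move at their own pace and stop on an object; "force" is the grip in N (left out, the last holds). Time passes only in rows, so rows that repeat a pose let the fingers close. It gives the time, the measured TCP pose, the force, the opening and the grip force at its end, in the units of the state.
- env.get_state(): the state, without advancing time (a new reading comes with each control period).
- imaging.read_camera(name): name is "scene" or "top" or "wrist"; returns a dict with "color" (420x560x3 uint8, blue, green, red), "z_map" (420x560 float32, m along the optical axis (not along the pixel's ray), 0 where there is no reading), "camera_matrix" (3x3 intrinsics, pixels), "view" (4x4, takes a point from world to camera coordinates). Camera axes: x right, y down, z forward; pixel columns grow to the right and rows downward; lengths in m; the calibration is good to about 2 mm. A picture is of the moment at which its call begins.
- ticket.hand_in(): hands the job in; it is judged then, once.
The state is a dict: "clock": time; "joint_pos": joint angles; "qvel": joint speeds; "tau": joint torques, N m; "tcp_pos": TCP position; "orientation": TCP orientation; "wrist_force": force on the tool from outside, world axes, zero at the start; "ft_torque": the same for the moment, N m; "finger_gap": finger opening in m; "grip_force": force on a finger pad.
Only numpy, scipy, OpenCV 4.12 (cv2) and the standard library are available. Lean on these libraries where they do the work, as an engineer would, in place of code of your own. Each camera call takes 0.05 s, during which the arm holds its last target. There are 200 camera calls.

TASK

Clamp the test board in the strap clamp: set the black wing knob squarely over the clamp's upright stud, turn it backwards under light pressure until it drops with a click off the start of the thread, then screw it on clockwise until it has pushed the strap fully down onto the board, finger-tight and never forced. Let go, and leave the other things on the bench as they are.

Things in the scene. Friction and masses are not known exactly. Their poses are not given: they have to be found in the camera images.
- knob: Loose black wing knob, about 140 g, 56 tall, at first standing on the bench. Fluted round skirt 43 wide, 30 high, with an open 32 bore below; above it (height 30 to 56) a wing 56 long (its x axis), 13 thick (y). Origin: centre of the underside. Three steel pins in the bore, 5 above the underside, 120 degrees apart, ride the stud's thread; their angle to the wing is not given.
- stud_top (a point): Centre of the top of the stud, 50.5 mm above the bench; z along the stud. The stud is 20.6 in diameter with a chamfered tip; the knob's pins pass it with 0.9 mm play all round.
- stud: Upright steel stud, origin on its axis at bench level. Right-hand three-start coarse thread, 29 over the ridges, lead 18 mm a turn, a thread start every 120 degrees at an angle that is not given: feel for it. Knob underside above the bench: 35 to 41 mm where its pins slide on the ridge tops before engaging (41 at a start, then a drop of up to 6 mm), 30 when tight. It holds by friction.
- fixture: Strap clamp fixed to the bench: aluminium plate 190 x 96 x 12, from 74 in front of the stud axis (-x) to 116 behind it, origin on the stud axis at bench level. On it the white test board (x 45 to 109) and above them the steel strap, 120 long in x, 48 wide, 10 thick, with the stud through its hole; all but stud and two dowels (44 high) stay under 34 mm.
- strap (a joint): Height of the spring-lifted strap above its clamped place, in m: 0.003 when up (its top 33 mm above the bench), 0 when fully down on the board (top 30 mm). The lifting spring pushes up with about 6 N when up and 12 N when down. The knob's underside presses it down; once it is down, the load on the thread climbs steeply, by some 40 N within 0.3 rad of turning.
- torque_wrench: Bystander: torque wrench with blue handle, 147 long in its y, lying right of the clamp; origin at its centre on the bench.
- spanner_8: Bystander: small open-end spanner, 103 long in its y, lying right of the clamp; origin at its centre on the bench.
- hex_key_2: Bystander: black L-shaped hex key, 74 x 28, lying near the bench's front edge; origin at its centre.
- adapter_4: Bystander: small coaxial attenuator with black middle, 38 long, 12 high, lying beyond the knob; origin at its centre on the bench.
- adapter_7: Bystander: silvery coaxial adapter, 19 wide, 35 tall, standing beyond the knob; origin at its foot.
- loupe: Bystander: black eye loupe, 42 wide, 34 tall, standing behind the clamp on the left; origin at its foot.
- esd_brush: Bystander: black antistatic brush, 140 long in its y, lying at the left; origin at its centre.
Not all that is in view belongs to the job. What is shaped like the knob but green or pink is not meant.

How it is judged:
By the outcome, as a careful person would: the job done as asked, in the order asked, and still so for the second after the job is handed in, with the robot touching nothing.
It also fails if it takes over 56 s, if anything falls off the work surface, if the arm or the gripper's body presses on something with over 40 N, if the wrist force passes 120 N, or if a joint passes its speed limit or range.

## Working session

There is one attempt and no reset: what is moved stays moved. The work goes in short steps, Python scripts to look and compute and a tool call to move; the robot and the scene stay as the last step left them, time stands still between calls to the robot, and variables do not carry over. Pictures are saved under pics/ and viewed, at most 10 in all, crops included, and the job is handed in when it is done.

Besides the shell and the picture viewer there is one more tool, called after "Request:" by a JSON object that holds its "name" and its "arguments". apply_moves: Moves the arm, as the interface text tells. Its arguments: {"type":"object","properties":{"rows":{"type":"array"},"force":{"type":"number"}},"required":["rows"]}

```bash
mkdir -p pics; ls
cat > h.py <<'E'
import numpy as np, cv2
from workcell import env, imaging, ticket
def cam(n):
    d=imaging.read_camera(n); d['V']=np.array(d['view']); d['K']=np.array(d['camera_matrix']); return d
def ray(d,u,v,z):
    R=d['V'][:3,:3]; t=d['V'][:3,3]; c=-R.T@t
    r=R.T@np.linalg.inv(d['K'])@np.array([u,v,1.]); return c+r*(z-c[2])/r[2]
def cloud(d):
    Z=d['z_map']; h,w=Z.shape; u,v=np.meshgrid(np.arange(w),np.arange(h))
    P=np.stack([u*Z,v*Z,Z],-1)@np.linalg.inv(d['K']).T
    return (P-d['V'][:3,3])@d['V'][:3,:3]
def proj(d,p):
    q=d['K']@(d['V'][:3,:3]@np.array(p)+d['V'][:3,3]); return q[:2]/q[2]
E
python3 - <<'E'
from h import *
s=cam('scene');t=cam('top')
cv2.imwrite('pics/s.png',s['color']);cv2.imwrite('pics/t.png',t['color'])
np.savez('t.npz',**{k:t[k] for k in('color','z_map','K','V')});np.savez('s.npz',**{k:s[k] for k in('color','z_map','K','V')})
print(t['V'],t['K'],s['V']);print(env.get_state())
E
```

```text
pics
[[-0.01367303 -0.99980702  0.01410541  0.01083384]
 [-0.99125846  0.01170211 -0.13141436  0.55345971]
 [ 0.13122394 -0.01577894 -0.99122717  1.10517578]
 [ 0.          0.          0.          1.        ]] [[400.16234709   0.         279.48115418]
 [  0.         400.16234709 204.37568235]
 [  0.           0.           1.        ]] [[ 0.98599818  0.16650403 -0.00916501 -0.54096662]
 [ 0.13545306 -0.83175513 -0.53836408 -0.05897743]
 [-0.09726283  0.52958457 -0.84266252  1.16838838]
 [ 0.          0.          0.          1.        ]]
{'clock': 0.1, 'joint_pos': array([-1.43860209e+00,  3.13924469e-01,  4.51140296e-02,  1.30360626e+00,
       -1.12869920e-05,  1.43122639e+00]), 'qvel': array([-0.00109862,  0.00043377,  0.00516132,  0.00083854, -0.0004522 ,
        0.00038693]), 'tau': array([ 2.68912954e-03, -4.81727672e+01,  2.99242437e+01,  1.27490066e-02,
       -1.71684651e-04, -2.50560159e-07]), 'tcp_pos': array([ 0.15429247, -0.55344751,  0.23050728]), 'orientation': array([-8.10200441e-04,  9.90781900e-01,  1.35464277e-01, -2.65561959e-06]), 'wrist_force': array([-0.16162269, -0.41930326,  0.62538631]), 'ft_torque': array([-0.01234166,  0.03534244, -0.0899482 ]), 'grip_force': 0.0, 'finger_gap': 0.08556573384410869}
```

View pics/t.png

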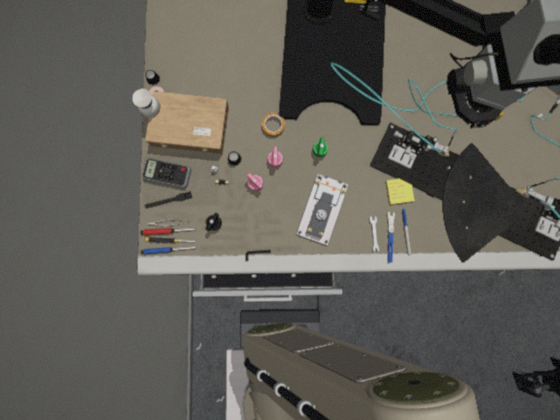

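View pics/s.png

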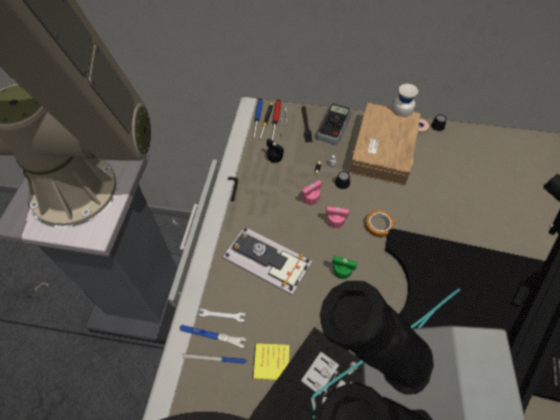

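Top view: the black wing knob stands at about (214,222). Lookalikes are pink (275,157) and (256,182), green (320,148), the black loupe (234,158) and a black cup (152,77). The fixture is at (323,210) with its stud near (320,215). In the scene view the knob is at (275,152) and the stud at (260,250). I choose the black winged one and check it in a crop.

Run:
```python
from h import *
t=dict(np.load('t.npz'));s=dict(np.load('s.npz'))
def crop(d,u,v,r): return cv2.resize(d['color'][v-r:v+r,u-r:u+r],(390,290*390//290),interpolation=cv2.INTER_CUBIC)
a=np.vstack([np.hstack([crop(t,214,222,22),crop(t,322,210,40)])]);b=np.hstack([crop(s,275,152,22),crop(s,266,260,44)])
cv2.imwrite('pics/c1.png',cv2.resize(np.vstack([a,b]),(600,600)))
for n,d,(u,v),r in(('t',t,(214,222),20),('s',s,(275,152),20)):
    g=d['color'].max(2);m=np.zeros_like(g);m[v-r:v+r,u-r:u+r]=(g[v-r:v+r,u-r:u+r]<35)
    k,l,st,c=cv2.connectedComponentsWithStats(m);print(n,st[1:][st[1:,4]>10],c[1:][st[1:,4]>10],ray(d,*c[1+np.argmax(st[1:,4])],.03))
P=cloud(t)
def win(u,v,r):return P[v-r:v+r,u-r:u+r].reshape(-1,3)
w=win(214,222,18);print('bench z',np.median(w[:,2]))
for lo,hi in((.012,.03),(.03,.046),(.046,.07)):
    q=w[(w[:,2]>lo)&(w[:,2]<hi)];print('knob',lo,len(q),q.mean(0) if len(q) else 0)
q=w[w[:,2]>.046];
if len(q)>3:
    print((q*1000).round()); 
w=win(322,210,40);q=w[w[:,2]>.038];print('fixture high');print((q*1000).round())
```

```text
t [[208 215  11  15  59]
 [207 217   5  11  16]] [[214.38983051 223.11864407]
 [207.9375     221.8125    ]] [0.50280917 0.18959796 0.03      ]
s [[267 140  16  22 230]] [[273.94782609 152.27391304]] [0.50666903 0.18931562 0.03      ]
bench z -0.000247648070073737
knob 0.012 63 [0.50445161 0.19024203 0.0260816 ]
knob 0.03 65 [0.50275065 0.19083759 0.03496205]
knob 0.046 94 [0.50608097 0.19394026 0.0539872 ]
[[ 529.  188.   52.]
 [ 529.  185.   53.]
 [ 529.  182.   52.]
 [ 529.  179.   56.]
 [ 526.  187.   54.]
 [ 526.  185.   54.]
 [ 526.  182.   53.]
 [ 526.  179.   54.]
 [ 526.  177.   51.]
 [ 524.  190.   54.]
 [ 523.  187.   54.]
 [ 523.  185.   54.]
 [ 524.  182.   53.]
 [ 523.  179.   54.]
 [ 521.  193.   55.]
 [ 521.  191.   51.]
 [ 521.  188.   52.]
 [ 521.  184.   55.]
 [ 521.  182.   55.]
 [ 521.  179.   53.]
 [ 518.  193.   56.]
 [ 518.  190.   54.]
 [ 518.  187.   54.]
 [ 518.  184.   56.]
 [ 518.  182.   51.]
 [ 519.  180.   46.]
 [ 404.   22. 1168.]
 [ 515.  195.   56.]
 [ 515.  193.   54.]
 [ 515.  190.   55.]
 [ 515.  187.   56.]
 [ 515.  184.   57.]
 [ 516.  182.   48
[... 3097 characters left out ...]
  39.]
 [ 513. -116.   39.]
 [ 513. -119.   42.]
 [ 512. -122.   42.]
 [ 510.  -91.   38.]
 [ 510. -107.   44.]
 [ 510. -110.   44.]
 [ 510. -116.   40.]
 [ 510. -119.   41.]
 [ 502.  -88.   39.]
 [ 493.  -90.   38.]
 [ 404.   22. 1168.]
 [ 404.   22. 1168.]
 [ 482.  -78.   43.]
 [ 482.  -81.   45.]
 [ 479.  -78.   42.]
 [ 479.  -81.   41.]
 [ 404.   22. 1168.]
 [ 404.   22. 1168.]
 [ 470. -109.   43.]
 [ 470. -112.   43.]
 [ 470. -115.   43.]
 [ 468. -110.   38.]
 [ 467. -112.   45.]
 [ 404.   22. 1168.]
 [ 404.   22. 1168.]
 [ 404.   22. 1168.]
 [ 404.   22. 1168.]
 [ 404.   22. 1168.]
 [ 404.   22. 1168.]
 [ 404.   22. 1168.]
 [ 404.   22. 1168.]
 [ 404.   22. 1168.]
 [ 404.   22. 1168.]]
```

View pics/c1.png

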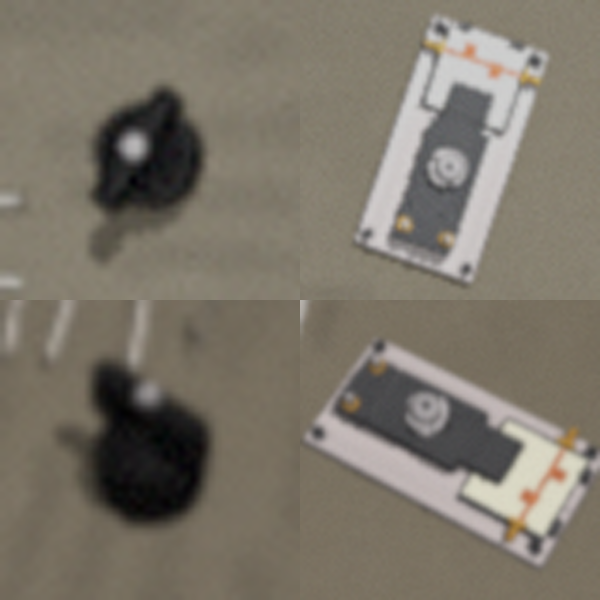

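The crop confirms the black wing knob, upright with its wing at about -28°, centred near (0.506, 0.194) with its top at 55 mm. The stud is near (0.523, -0.113) with its top at about 50 mm. I'll go over the stud first for a wrist look.

Request:
{"name": "apply_moves", "arguments": {"rows": [{"xyz":[34,-23,0],"turn":[0,0,-0.1],"grip":1},{"xyz":[68,-47,0],"turn":[0,0,-0.2],"grip":1},{"xyz":[101,-70,0],"turn":[0,0,-0.3],"grip":1},{"xyz":[135,-93,0],"turn":[0,0,-0.4],"grip":1},{"xyz":[169,-116,0],"turn":[0,0,-0.5],"grip":1},{"xyz":[203,-140,0],"turn":[0,0,-0.6],"grip":1},{"xyz":[237,-163,0],"turn":[0,0,-0.7],"grip":1},{"xyz":[271,-186,0],"turn":[0,0,-0.8],"grip":1},{"xyz":[304,-210,0],"turn":[0,0,-0.9],"grip":1},{"xyz":[338,-233,0],"turn":[0,0,-1.0],"grip":1},{"xyz":[372,-256,0],"turn":[0,0,-1.1],"grip":1},{"xyz":[405,-280,0],"turn":[0,0,-1.2],"grip":1}]}}

```text
clock: 1.1
tcp_pos: [0.4702, -0.1736, 0.2311]
orientation: [-0.0, 0.74, 0.673, -0.0]
wrist_force: [0.3, -0.7, -1.5]
finger_gap: 0.0853
grip_force: 0.0
```

Run:
```python
from h import *
w=cam('wrist');st=env.get_state();print(st['tcp_pos'],st['joint_pos'])
cv2.imwrite('pics/w1.png',w['color']);np.savez('w1.npz',**{k:w[k] for k in('color','z_map','K','V')})
print(w['V'],w['K'][0,0]);print(proj(w,[.523,-.113,.05]))
P=cloud(w);z=P[...,2];m=(z>.0455)&(z<.056)&(w['z_map']>0)&(np.hypot(P[...,0]-.523,P[...,1]+.113)<.03);q=P[m];print(len(q),q.mean(0) if len(q) else 0, q.min(0),q.max(0))
```

```text
[ 0.47378576 -0.16812622  0.23104543] [-0.50359597  0.17237804 -0.13836349  1.25942779  0.00461308  1.1500178 ]
[[ 9.95537235e-01 -9.43679317e-02 -5.54255064e-04 -4.84617523e-01]
 [-8.94073605e-02 -9.45052448e-01  3.14455393e-01 -1.63457376e-01]
 [-3.01983052e-02 -3.13002498e-01 -9.49272089e-01  3.40127595e-01]
 [ 0.00000000e+00  0.00000000e+00  0.00000000e+00  1.00000000e+00]] 312.4290903011124
[324.55545557 119.7874064 ]
338 [ 0.52269673 -0.11370852  0.05024144] [ 0.50999286 -0.12658453  0.04554342] [ 0.53289287 -0.10434233  0.05354551]
```

View pics/w1.png

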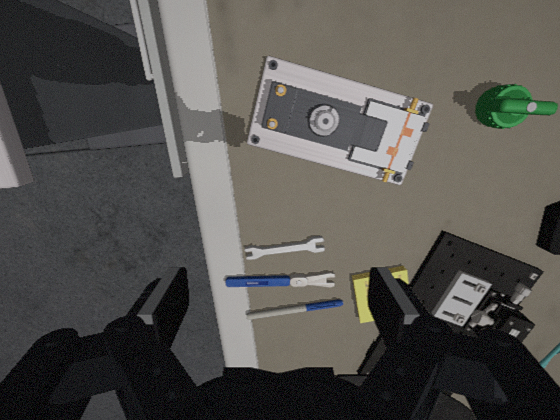

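Stud top is at pixel (325,121), which agrees with the prediction, and the way is clear. Next I look from straight above the stud at another yaw, to cancel the camera's calibration offset.

Request:
{"name": "apply_moves", "arguments": {"rows": [{"xyz":[15,10,15],"turn":[0,0,-0.117],"grip":1},{"xyz":[30,20,30],"turn":[0,0,-0.234],"grip":1},{"xyz":[45,30,45],"turn":[0,0,-0.351],"grip":1},{"xyz":[60,40,60],"turn":[0,0,-0.468],"grip":1},{"xyz":[66,47,70],"turn":[0,0,-0.585],"grip":1},{"xyz":[66,47,70],"turn":[0,0,-0.702],"grip":1},{"xyz":[66,47,70],"turn":[0,0,-0.819],"grip":1},{"xyz":[66,47,70],"turn":[0,0,-0.936],"grip":1},{"xyz":[66,47,70],"turn":[0,0,-1.053],"grip":1},{"xyz":[66,47,70],"turn":[0,0,-1.17],"grip":1},{"xyz":[66,47,70],"turn":[0,0,-1.17],"grip":1},{"xyz":[66,47,70],"turn":[0,0,-1.17],"grip":1}]}}

```text
clock: 2.15
tcp_pos: [0.5224, -0.1144, 0.161]
orientation: [-0.0, 0.249, 0.969, -0.0]
wrist_force: [-0.3, -0.5, -0.3]
finger_gap: 0.0853
grip_force: 0.0
```

Run:
```python
from h import *
w=cam('wrist');st=env.get_state();print(st['tcp_pos'],st['orientation'],st['joint_pos'])
cv2.imwrite('pics/w2.png',w['color']);np.savez('w2.npz',**{k:w[k] for k in('color','z_map','K','V')})
for f in('w1.npz','w2.npz'):
    d=dict(np.load(f));P=cloud(d);u,v=proj(d,[.5227,-.1137,.0505]);print(f,u,v)
    m=(P[...,2]>.0455)&(P[...,2]<.056)&(np.hypot(P[...,0]-.5227,P[...,1]+.1137)<.016)
    q=P[m];c=cv2.minEnclosingCircle(np.argwhere(m)[:,::-1].astype(np.float32));print(len(q),q.mean(0),np.median(q[:,2]),c,ray(d,*c[0],.0505))
u,v=int(u),int(v);c=w['color'][max(0,v-60):v+60,max(0,u-60):u+60];cv2.imwrite('pics/w2c.png',cv2.resize(c,(360,360),interpolation=cv2.INTER_CUBIC))
d=dict(np.load('w1.npz'));c1=d['color'][90:150,295:355];cv2.imwrite('pics/w2c.png',np.hstack([cv2.resize(c,(390,390)),cv2.resize(c1,(390,390))]))
```

```text
[ 0.52241299 -0.11442758  0.16101996] [-2.69299279e-04  2.48898310e-01  9.68529586e-01 -1.01775205e-05] [-3.65737648e-01  2.67874798e-01 -1.90879007e-01  1.11257529e+00
 -8.15941551e-05  1.37347595e-01]
w1.npz 324.35915241198734 120.56484663445691
338 [ 0.52269673 -0.11370852  0.05024144] 0.05051341014764156 ((322.8999938964844, 121.0999984741211), 12.946917533874512) [ 0.5212241  -0.11407815  0.0505    ]
w2.npz 279.29764804741984 203.618961516242
433 [ 0.5223143  -0.11379132  0.05018364] 0.05042896167827414 ((277.05126953125, 202.5128173828125), 13.853132247924805) [ 0.52091547 -0.11489745  0.0505    ]
```

View pics/w2c.png

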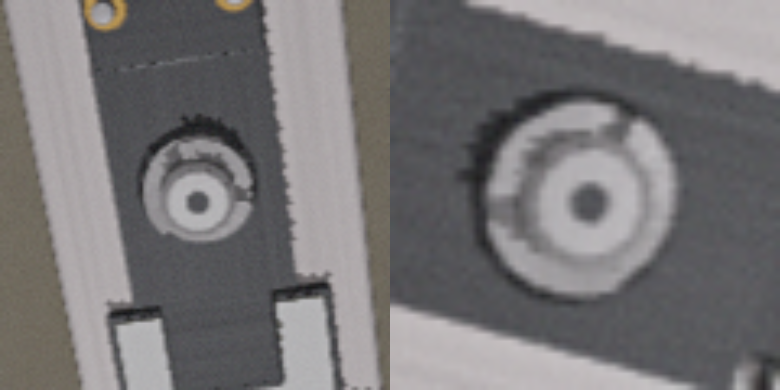

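Request:
{"name": "apply_moves", "arguments": {"rows": [{"xyz":[0,0,0],"turn":[0,0,-0.12],"grip":1},{"xyz":[0,0,0],"turn":[0,0,-0.24],"grip":1},{"xyz":[0,0,0],"turn":[0,0,-0.36],"grip":1},{"xyz":[0,0,0],"turn":[0,0,-0.48],"grip":1},{"xyz":[0,0,0],"turn":[0,0,-0.6],"grip":1},{"xyz":[0,0,0],"turn":[0,0,-0.72],"grip":1},{"xyz":[0,0,0],"turn":[0,0,-0.84],"grip":1},{"xyz":[0,0,0],"turn":[0,0,-0.96],"grip":1},{"xyz":[0,0,0],"turn":[0,0,-1.08],"grip":1},{"xyz":[0,0,0],"turn":[0,0,-1.2],"grip":1},{"xyz":[0,0,0],"turn":[0,0,-1.32],"grip":1},{"xyz":[0,0,0],"turn":[0,0,-1.4],"grip":1}]}}

```text
clock: 3.2
tcp_pos: [0.5225, -0.1145, 0.1612]
orientation: [-0.0, -0.436, 0.9, 0.0]
wrist_force: [-0.4, -0.1, -0.4]
finger_gap: 0.0855
grip_force: 0.0
```

Run:
```python
from h import *
cam('wrist');w=cam('wrist');st=env.get_state();print(st['tcp_pos'],st['orientation'],st['joint_pos'])
np.savez('w3.npz',**{k:w[k] for k in('color','z_map','K','V')})
A=[];B=[]
for f in('w1.npz','w2.npz','w3.npz'):
    d=dict(np.load(f));u,v=proj(d,[.5227,-.1137,.0505]);u0,v0=int(round(u)),int(round(v))
    g=d['color'][v0-6:v0+7,u0-6:u0+7].mean(2)
    g8=cv2.resize(g,None,fx=8,fy=8,interpolation=cv2.INTER_CUBIC)
    m=(g8<(g8.max()+g8.min())/2).astype(np.uint8);k,l,s,c=cv2.connectedComponentsWithStats(m)
    i=1+np.argmin(np.hypot(*(c[1:]-52).T)+ (s[1:,4]<15)*100); px=(c[i]+.5)/8-.5+[u0-6,v0-6]
    p=ray(d,*px,.0505);print(f,(u,v),px,s[i],p)
    if f!='w1.npz':
        R=d['V'][:3,:3].T[:2,:2]; A.append(np.hstack([np.eye(2),R]));B.append(p[:2])
x=np.linalg.solve(np.vstack(A),np.hstack(B));print('stud',x[:2],'e cam',x[2:])
```

```text
[ 0.52250072 -0.11446243  0.16117628] [-1.09245479e-04 -4.34109852e-01  9.00859934e-01  5.92176699e-05] [-3.65742062e-01  2.67711547e-01 -1.90700336e-01  1.11262050e+00
 -7.77213074e-05 -1.26384192e+00]
w1.npz (np.float64(324.35915241198734), np.float64(120.56484663445691)) [325.19342582 120.77687535] [  38   25   47   50 1793] [ 0.52351974 -0.11398285  0.0505    ]
w2.npz (np.float64(279.29764804741984), np.float64(203.618961516242)) [279.41635757 204.83592094] [  29   31   54   55 2359] [ 0.52370147 -0.11413454  0.0505    ]
w3.npz (np.float64(278.84105583764597), np.float64(205.15077790791133)) [280.3046678  203.57877061] [  15    0   89   82 5155] [ 0.52085277 -0.11403626  0.0505    ]
stud [ 0.52221914 -0.11576216] e cam [0.00214079 0.00054003]
```

Run:
```python
from h import *
A=[];B=[];C=[]
for f in('w1.npz','w2.npz','w3.npz'):
    d=dict(np.load(f));u,v=proj(d,[.5227,-.1137,.0505]);u0,v0=int(round(u)),int(round(v))
    if f>'w2':
        r=45;C=cv2.resize(d['color'][v0-r:v0+r,u0-r:u0+r],(450,450),interpolation=cv2.INTER_NEAREST);cv2.imwrite('pics/w3c.png',C)
    g=d['color'][v0-6:v0+7,u0-6:u0+7].mean(2);np.set_printoptions(linewidth=200);
    if f>'w1.':print(g.astype(int))
print(u0,v0)
```

```text
[[101 116 142 168 178 178 178 177 178 178 182 183 179]
 [118 154 171 178 179 176 178 177 178 181 180 179 180]
 [129 169 176 175 180 175 180 180 179 183 184 181 183]
 [151 175 175 177 177 168 137 111 116 155 178 179 180]
 [169 179 176 180 165 129  92  82  81 100 149 177 182]
 [168 176 175 180 147  97  83  88  81  82 126 172 184]
 [171 176 177 179 146 102  86  86  87  87 129 168 182]
 [167 173 176 180 158 106  79  82  82  92 147 177 184]
 [163 174 177 179 177 135  99  85  88 130 170 183 183]
 [167 176 179 179 181 178 167 146 141 169 185 181 184]
 [147 168 179 179 178 177 181 181 182 185 182 183 186]
 [127 147 175 179 180 178 181 181 184 182 182 182 186]
 [127 129 160 175 177 181 182 183 182 183 181 178 157]]
[[145 171 178 181 180 178 177 176 176 177 176 178 168]
 [172 179 175 177 178 177 176 176 178 180 182 181 182]
 [176 179 177 179 178 181 178 185 182 181 179 176 181]
 [180 179 178 182 182 164 161 163 174 180 181 180 180]
 [180 181 181 182 160 114  90  95 113 166 181 182 181]
 [182 179 182 143 100  82  79  81  81 108 162 180 178]
 [179 179 179 135  76  78  84  84  78  86 143 179 181]
[... 355 characters left out ...]
98  95  97  95  91  99  91  97]
 [158 150 129 107  98  91  90  96  91  93  94  94  91]
 [158 152 152 125  99  98  95  99 100  92  92  98  95]
 [154 154 157 138  97  80  81  93  98  98  99  95  97]
 [156 159 136  99  71  54  49  71  92  95  94  97 101]
 [155 144 107  79  71  55  41  44  62  90  97  91  96]
 [153 123  88  66  62  36  40  37  59  90  95  95  96]
 [155 117  76  70  69  52  48  32  61  91  91  96  89]
 [156 132  89  66  76  72  46  53 117 114  95  99  97]
 [155 149 121  83  72  73  58 102 147 152 126 139 154]
 [157 158 151 141 119 110 116 138 152 155 151 153 157]
 [153 154 150 156 154 160 152 154 154 154 155 152 151]
 [160 153 154 152 155 156 153 150 150 151 151 145 128]]
279 205
```

View pics/w3c.png

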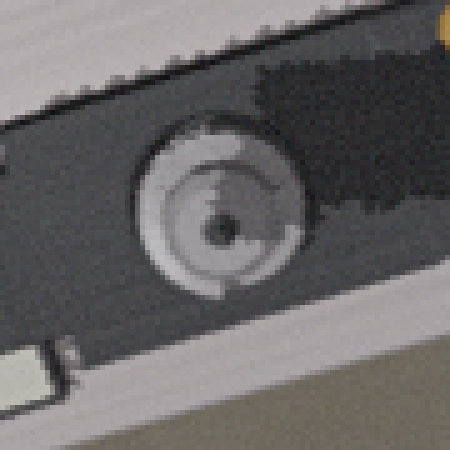

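Stud dimple in w3 is at about (278.5,205.5), lying partly in shadow. On to the knob, turning to its wing.

Request:
{"name": "apply_moves", "arguments": {"rows": [{"xyz":[-21,18.7,0],"turn":[0,0,0.12],"grip":1},{"xyz":[-42,37.4,0],"turn":[0,0,0.24],"grip":1},{"xyz":[-63,56,0],"turn":[0,0,0.36],"grip":1},{"xyz":[-84,75,0],"turn":[0,0,0.48],"grip":1},{"xyz":[-105,93.5,0],"turn":[0,0,0.6],"grip":1},{"xyz":[-126,112,0],"turn":[0,0,0.72],"grip":1},{"xyz":[-147,131,0],"turn":[0,0,0.84],"grip":1},{"xyz":[-168,150,0],"turn":[0,0,0.96],"grip":1},{"xyz":[-189,168,0],"turn":[0,0,1.08],"grip":1},{"xyz":[-210,187,0],"turn":[0,0,1.2],"grip":1},{"xyz":[-231,206,0],"turn":[0,0,1.32],"grip":1},{"xyz":[-231,206,0],"turn":[0,0,1.4],"grip":1}]}}

```text
clock: 4.3
tcp_pos: [0.5042, 0.1987, 0.1613]
orientation: [-0.0, 0.25, 0.968, 0.001]
wrist_force: [-0.6, -0.5, 0.3]
finger_gap: 0.0854
grip_force: 0.0
```

Run:
```python
from h import *
px={'w1':(325.2,120.8),'w2':(279.45,204.85),'w3':(278.5,205.5)}
A=[];B=[]
for f in px:
    d=dict(np.load(f+'.npz'));p=ray(d,*px[f],.0505);R=d['V'][:3,:3].T[:2,:2];print(f,p)
    if f!='w1':A.append(np.hstack([np.eye(2),R]));B.append(p[:2])
x=np.linalg.solve(np.vstack(A),np.hstack(B));print('stud',x[:2],'e',x[2:])
for _ in range(3): w=cam('wrist')
st=env.get_state();print(st['tcp_pos'],st['orientation'],st['joint_pos'])
np.savez('w4.npz',**{k:w[k] for k in('color','z_map','K','V')})
P=cloud(w);m=(P[...,2]>.049)&(P[...,2]<.062)&(np.hypot(P[...,0]-.506,P[...,1]-.194)<.045)
c,(W,H),an=cv2.minAreaRect(np.argwhere(m)[:,::-1].astype(np.float32));box=cv2.boxPoints((c,(W,H),an))
print(m.sum(),c,W,H,an,'centre',ray(w,*c,.056));b=np.array([ray(w,*q,.056)[:2] for q in box]);print(b,np.hypot(*(b-np.roll(b,1,0)).T))
e=b-np.roll(b,1,0);i=np.argmax(np.hypot(*e.T));print('wing ang',np.arctan2(e[i,1],e[i,0])%np.pi)
q=P[m];print(q.mean(0))
cv2.polylines(w['color'],[box.astype(np.int32)],True,(0,0,255),1);cv2.imwrite('pics/w4.png',w['color'])
```

```text
w1 [ 0.52352523 -0.11400576  0.0505    ]
w2 [ 0.52372633 -0.1141155   0.0505    ]
w3 [ 0.52312187 -0.11363354  0.0505    ]
stud [ 0.52314029 -0.11423029] e [0.00038325 0.00048215]
[0.5045498  0.19489224 0.16110523] [-7.86487406e-05  2.47077972e-01  9.68995569e-01 -2.37857229e-04] [ 2.20360908e-01  2.78972371e-01 -1.75600766e-01  1.11657888e+00
 -3.52885341e-04  7.19688124e-01]
935 (278.26806640625, 205.54534912109375) 15.32829475402832 63.10746765136719 1.4688007831573486 centre [0.50443375 0.19560146 0.056     ]
[[0.52585824 0.17553397]
 [0.47815317 0.20368601]
 [0.48438282 0.21438239]
 [0.53253587 0.18695657]] [0.01323127 0.05539234 0.01237826 0.05541562]
wing ang 2.623859840340807
[0.50487619 0.19531482 0.05535255]
```

View pics/w4.png

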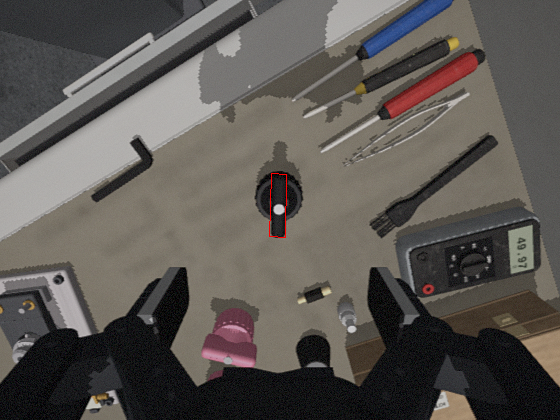

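Red box: wing centred at (278,205), 55.4 x 13 mm and 56 high, so this is the knob. The spaces either side are free for the fingers. Descend.

Request:
{"name": "apply_moves", "arguments": {"rows": [{"xyz":[0.8,0.2,15],"turn":[0,0,0.018],"grip":1},{"xyz":[0.8,0.2,30],"turn":[0,0,0.018],"grip":1},{"xyz":[0.8,0.2,45],"turn":[0,0,0.018],"grip":1},{"xyz":[0.8,0.2,60],"turn":[0,0,0.018],"grip":1},{"xyz":[0.8,0.2,75],"turn":[0,0,0.018],"grip":1},{"xyz":[0.8,0.2,90],"turn":[0,0,0.018],"grip":0.7},{"xyz":[0.8,0.2,105],"turn":[0,0,0.018],"grip":0.5},{"xyz":[0.8,0.2,115],"turn":[0,0,0.018],"grip":0.5},{"xyz":[0.8,0.2,122],"turn":[0,0,0.018],"grip":0.5},{"xyz":[0.8,0.2,127],"turn":[0,0,0.018],"grip":0.5},{"xyz":[0.8,0.2,127],"turn":[0,0,0.018],"grip":0.5},{"xyz":[0.8,0.2,127],"turn":[0,0,0.018],"grip":0.5}]}}

```text
clock: 5.45
tcp_pos: [0.5044, 0.1949, 0.0345]
orientation: [0.0, 0.256, 0.967, -0.0]
wrist_force: [-0.8, 0.3, -0.9]
finger_gap: 0.0428
grip_force: 0.0
```

Request:
{"name": "apply_moves", "arguments": {"rows": [{"xyz":[0.7,0,0],"turn":[0,0,0],"grip":0.3},{"xyz":[0.7,0,0],"turn":[0,0,0],"grip":0.2},{"xyz":[0.7,0,0],"turn":[0,0,0],"grip":0.1},{"xyz":[0.7,0,0],"turn":[0,0,0],"grip":0},{"xyz":[0.7,0,0],"turn":[0,0,0],"grip":0},{"xyz":[0.7,0,0],"turn":[0,0,0],"grip":0}], "force": 45}}

```text
clock: 5.95
tcp_pos: [0.5041, 0.1957, 0.0349]
orientation: [0.001, 0.256, 0.967, 0.0]
wrist_force: [-0.2, 1.4, 4.1]
finger_gap: 0.0118
grip_force: 47.2
```

Request:
{"name": "apply_moves", "arguments": {"rows": [{"xyz":[0,0,-20],"turn":[0,0,0],"grip":0},{"xyz":[0,0,-45],"turn":[0,0,0],"grip":0},{"xyz":[-9,-13,-65],"turn":[0,0,0],"grip":0},{"xyz":[-26,-39,-75],"turn":[0,0,0],"grip":0},{"xyz":[-46,-70,-80],"turn":[0,0,0],"grip":0},{"xyz":[-68,-104,-80],"turn":[0,0,0],"grip":0},{"xyz":[-90,-138,-80],"turn":[0,0,0],"grip":0},{"xyz":[-112,-171,-80],"turn":[0,0,0],"grip":0},{"xyz":[-133,-204,-80],"turn":[0,0,0],"grip":0},{"xyz":[-153,-234,-80],"turn":[0,0,0],"grip":0},{"xyz":[-170,-260,-80],"turn":[0,0,0],"grip":0},{"xyz":[-170,-260,-80],"turn":[0,0,0],"grip":0}]}}

```text
clock: 6.95
tcp_pos: [0.5232, -0.1202, 0.114]
orientation: [0.001, 0.259, 0.966, -0.001]
wrist_force: [0.3, -0.3, -1.1]
finger_gap: 0.012
grip_force: 46.4
```

Run:
```python
from h import *
for _ in range(4): w=cam('wrist')
s=cam('scene');st=env.get_state();print(st['tcp_pos'],st['orientation'],st['joint_pos'],st['wrist_force'],st['ft_torque'],st['finger_gap'])
P=cloud(w)
u,v=map(int,proj(w,[.523,-.114,.09]));print(u,v,proj(w,[.523,-.114,.0505]))
c=cv2.resize(w['color'][100:340,150:420],(450,400));
u,v=map(int,proj(s,[.523,-.114,.08]));b=cv2.resize(s['color'][max(0,v-50):v+50,u-40:u+40],(320,400))
cv2.imwrite('pics/g.png',np.hstack([c,b]))
```

```text
[ 0.52202141 -0.1134952   0.11390911] [-6.38965126e-04  2.55479826e-01  9.66814166e-01  1.38635958e-04] [-3.64480309e-01  3.01165432e-01 -2.67726657e-01  1.00320435e+00
  1.40331368e-04  1.52207646e-01] [ 0.16635071  0.33819259 -0.69476209] [-0.03470344  0.09361401  0.02435901] 0.012219843368820892
280 249 [279.96206298 224.75642946]
```

View pics/g.png

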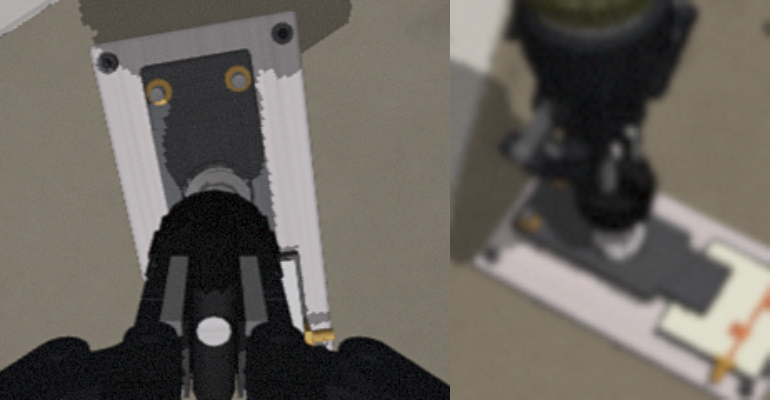

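The knob sits upright in the fingers over the stud, with the ridge ring visible just ahead of the skirt. I correct by -1.3 mm in tool x and descend until the pins pass the stud tip.

Request:
{"name": "apply_moves", "arguments": {"rows": [{"xyz":[-1.3,0,0],"turn":[0,0,0],"grip":0},{"xyz":[-1.3,0,8],"turn":[0,0,0],"grip":0},{"xyz":[-1.3,0,16],"turn":[0,0,0],"grip":0},{"xyz":[-1.3,0,22],"turn":[0,0,0],"grip":0},{"xyz":[-1.3,0,26],"turn":[0,0,0],"grip":0},{"xyz":[-1.3,0,29],"turn":[0,0,0],"grip":0},{"xyz":[-1.3,0,31],"turn":[0,0,0],"grip":0},{"xyz":[-1.3,0,32],"turn":[0,0,0],"grip":0},{"xyz":[-1.3,0,33],"turn":[0,0,0],"grip":0},{"xyz":[-1.3,0,34],"turn":[0,0,0],"grip":0},{"xyz":[-1.3,0,34],"turn":[0,0,0],"grip":0}]}}

```text
clock: 8.12
tcp_pos: [0.5238, -0.1154, 0.0803]
orientation: [0.0, 0.256, 0.967, -0.0]
wrist_force: [0.2, 0.4, -0.7]
finger_gap: 0.012
grip_force: 46.3
```

Request:
{"name": "apply_moves", "arguments": {"rows": [{"xyz":[0.6,0.4,0],"turn":[0,0,0],"grip":0},{"xyz":[1.0,0.6,0],"turn":[0,0,0],"grip":0},{"xyz":[1.0,0.6,0],"turn":[0,0,0],"grip":0},{"xyz":[1.0,0.6,1],"turn":[0,0,0],"grip":0},{"xyz":[1.0,0.6,2],"turn":[0,0,0],"grip":0},{"xyz":[1.0,0.6,3],"turn":[0,0,0],"grip":0},{"xyz":[1.0,0.6,3],"turn":[0,0,0],"grip":0}]}}

```text
clock: 8.7
tcp_pos: [0.5235, -0.1144, 0.0783]
orientation: [0.001, 0.256, 0.967, -0.0]
wrist_force: [-1.9, 0.8, 6.7]
finger_gap: 0.0119
grip_force: 47.5
```

Request:
{"name": "apply_moves", "arguments": {"rows": [{"xyz":[0.6,0,0],"turn":[0,0,0],"grip":0},{"xyz":[0.6,0,0],"turn":[0,0,0],"grip":0},{"xyz":[0.6,0,1],"turn":[0,0,0],"grip":0},{"xyz":[0.6,0,1],"turn":[0,0,0],"grip":0}]}}

```text
clock: 9.03
tcp_pos: [0.5235, -0.1144, 0.0781]
orientation: [0.001, 0.256, 0.967, -0.0]
wrist_force: [-3.6, 0.6, 12.4]
finger_gap: 0.0121
grip_force: 48.1
```

Run:
```python
from h import *
st=env.get_state();print(st['tcp_pos'],st['wrist_force'],st['ft_torque'])
```

```text
[ 0.52351897 -0.11440333  0.07809319] [-3.6070682   0.61853476 12.44714355] [0.15009626 0.67993473 0.02199815]
```

Request:
{"name": "apply_moves", "arguments": {"rows": [{"xyz":[0,0,-2],"turn":[0,0,0],"grip":0},{"xyz":[0,0,-4],"turn":[0,0,0],"grip":0},{"xyz":[0,0,-4],"turn":[0,0,0],"grip":0},{"xyz":[0,0,-4],"turn":[0,0,0],"grip":0},{"xyz":[0,0,-4],"turn":[0,0,0],"grip":0}]}}

```text
clock: 9.45
tcp_pos: [0.5225, -0.1139, 0.0799]
orientation: [-0.0, 0.256, 0.967, -0.0]
wrist_force: [0.8, 1.2, -1.3]
finger_gap: 0.012
grip_force: 46.3
```

Run:
```python
from h import *
for _ in range(3): w=cam('wrist')
st=env.get_state();print(st['tcp_pos'],st['wrist_force'],st['ft_torque'],st['qvel'])
np.savez('w5.npz',**{k:w[k] for k in('color','z_map','K','V')})
a=2*np.arctan2(.967,.256);T=np.array([[np.cos(a),np.sin(a),0],[np.sin(a),-np.cos(a),0],[0,0,-1]])
P=(cloud(w)-st['tcp_pos'])@T.T   # tool frame
m=(np.abs(P[...,0])<.04)&(np.abs(P[...,1])<.03)&(P[...,2]>-.03)&(P[...,2]<.05)
q=P[m]*1000
for lo,hi in((-25,-18),(2,6),(6,12),(12,20),(20,28),(28,36)):
    k=q[(q[:,2]>lo)&(q[:,2]<hi)]
    if len(k)>5:print(lo,hi,len(k),'x',np.percentile(k[:,0],[1,50,99]).round(1),'y',np.percentile(k[:,1],[1,50,99]).round(1),'z',np.median(k[:,2]).round(1))
```

```text
[ 0.52245348 -0.11388119  0.07996771] [-0.36160044  0.74499578 -1.70755242] [ 0.00824396 -0.02581276 -0.01027888] [-0.00027193 -0.00020618  0.00066227  0.00016116  0.00068907  0.00107181]
-25 -18 3168 x [-27.8   5.3  24.2] y [-18.3  -0.3  17.2] z -20.9
2 6 804 x [-0.3  8.7 16.4] y [-20.4   6.9  19.8] z 4.6
6 12 366 x [-2.9 12.6 19.2] y [-22.7  -6.6  22. ] z 8.9
12 20 329 x [-2.  15.6 20.1] y [-22.6   0.2  21.9] z 16.2
20 28 301 x [ 4.7 16.2 20. ] y [-21.5  -0.3  20.6] z 23.4
28 36 110 x [10.2 17.3 18.6] y [-16.9  -0.6  15.9] z 30.9
```

Run:
```python
from h import *
w=dict(np.load('w5.npz'));t=np.array([.52245,-.11388,.07997])
a=2*np.arctan2(.967,.256);T=np.array([[np.cos(a),np.sin(a),0],[np.sin(a),-np.cos(a),0],[0,0,-1]])
P=(cloud(w)-t)@T.T*1000
m=(np.abs(P[...,1])<4)&(P[...,2]>-30)&(P[...,2]<-16)&(np.abs(P[...,0])<40)
for c in range(272,290,2):
    r=np.where(m[:,c])[0]
    if len(r): print(c,r.min(),r.max(),[((ray(w,c,k,t[2]+.0211)-t)@T.T*1000).round(1)[0] for k in (r.min()-.5,r.max()+.5)],P[r.min()+1,c].round(1),P[r.max()-1,c].round(1))
# same check w4 (before grasp) for reference
w=dict(np.load('w4.npz'));t=np.array([.5045,.1949,.1611]);P=(cloud(w)-t)@T.T*1000
m=(np.abs(P[...,1])<5)&(P[...,2]<111)&(P[...,2]>97)&(np.abs(P[...,0])<40)
for c in (276,278,280):
    r=np.where(m[:,c])[0];print(c,[((ray(w,c,k,.056)-t)@T.T*1000).round(1)[0] for k in (r.min()-.5,r.max()+.5)])
```

```text
272 238 342 [np.float64(26.6), np.float64(-28.1)] [ 24.7  -2.9 -18.5] [-27.8  -3.2 -20.5]
274 236 343 [np.float64(27.5), np.float64(-28.7)] [ 25.1  -2.  -17.2] [-28.6  -2.2 -20.2]
276 237 343 [np.float64(27.0), np.float64(-28.7)] [ 24.9  -1.2 -17.8] [-28.2  -1.3 -20.6]
278 236 343 [np.float64(27.5), np.float64(-28.7)] [ 25.3  -0.3 -17.7] [-27.9  -0.3 -21. ]
280 236 343 [np.float64(27.5), np.float64(-28.7)] [ 25.3   0.6 -17.7] [  80.1   -0.2 -142.9]
282 235 343 [np.float64(27.9), np.float64(-28.7)] [ 24.8   1.5 -15.5] [-28.4   1.6 -20.5]
284 238 342 [np.float64(26.5), np.float64(-28.1)] [ 24.5   2.3 -18.2] [-28.4   2.6 -19.8]
286 238 341 [np.float64(26.5), np.float64(-27.5)] [ 24.6   3.2 -18.3] [-27.7   3.5 -19.9]
276 [np.float64(26.7), np.float64(-28.6)]
278 [np.float64(26.8), np.float64(-28.6)]
280 [np.float64(26.8), np.float64(-28.6)]
```

Request:
{"name": "apply_moves", "arguments": {"rows": [{"xyz":[0.3,-0.4,0],"turn":[0,0,0],"grip":0},{"xyz":[0.3,-0.4,1],"turn":[0,0,0],"grip":0},{"xyz":[0.3,-0.4,2],"turn":[0,0,0],"grip":0},{"xyz":[0.3,-0.4,3],"turn":[0,0,0],"grip":0},{"xyz":[0.3,-0.4,3],"turn":[0,0,0],"grip":0},{"xyz":[0.3,-0.4,3],"turn":[0,0,0],"grip":0}]}}

```text
clock: 10.1
tcp_pos: [0.5218, -0.1139, 0.077]
orientation: [-0.0, 0.256, 0.967, 0.0]
wrist_force: [-1.2, 0.6, -1.4]
finger_gap: 0.0119
grip_force: 46.3
```

Now lower than the earlier contact and free of load, so the pins have passed the tip. Continue down.

Request:
{"name": "apply_moves", "arguments": {"rows": [{"xyz":[0,0,1],"turn":[0,0,0],"grip":0},{"xyz":[0,0,2],"turn":[0,0,0],"grip":0},{"xyz":[0,0,3],"turn":[0,0,0],"grip":0},{"xyz":[0,0,3],"turn":[0,0,0],"grip":0},{"xyz":[0,0,3],"turn":[0,0,0],"grip":0}]}}

```text
clock: 10.52
tcp_pos: [0.5219, -0.1137, 0.074]
orientation: [-0.0, 0.256, 0.967, 0.0]
wrist_force: [-1.7, 2.7, -0.9]
finger_gap: 0.0122
grip_force: 46.4
```

Request:
{"name": "apply_moves", "arguments": {"rows": [{"xyz":[0,0,1],"turn":[0,0,0],"grip":0},{"xyz":[0,0,2],"turn":[0,0,0],"grip":0},{"xyz":[0,0,2.5],"turn":[0,0,0],"grip":0},{"xyz":[0,0,2.5],"turn":[0,0,0],"grip":0}]}}

```text
clock: 10.85
tcp_pos: [0.5219, -0.1138, 0.0716]
orientation: [-0.0, 0.256, 0.967, 0.0]
wrist_force: [-1.5, 4.1, 1.0]
finger_gap: 0.0118
grip_force: 46.6
```

Request:
{"name": "apply_moves", "arguments": {"rows": [{"xyz":[0.4,0.5,0.5],"turn":[0,0,0],"grip":0},{"xyz":[0.4,0.5,1.5],"turn":[0,0,0],"grip":0},{"xyz":[0.4,0.5,2],"turn":[0,0,0],"grip":0},{"xyz":[0.4,0.5,2],"turn":[0,0,0],"grip":0}]}}

```text
clock: 11.18
tcp_pos: [0.5222, -0.1137, 0.0705]
orientation: [0.0, 0.256, 0.967, -0.0]
wrist_force: [-2.7, 4.2, 6.3]
finger_gap: 0.0115
grip_force: 47.5
```

Underside is at about 35.6 mm with 6 N of light pressure, so the pins stand on a ridge. Now turn backwards, rising with the ridge.

Request:
{"name": "apply_moves", "arguments": {"rows": [{"xyz":[0.5,0.4,0],"turn":[0,0,-0.1],"grip":0},{"xyz":[0.5,0.4,-0.3],"turn":[0,0,-0.2],"grip":0},{"xyz":[0.5,0.4,-0.6],"turn":[0,0,-0.3],"grip":0},{"xyz":[0.5,0.4,-0.9],"turn":[0,0,-0.4],"grip":0},{"xyz":[0.5,0.4,-1.2],"turn":[0,0,-0.5],"grip":0},{"xyz":[0.5,0.4,-1.4],"turn":[0,0,-0.5],"grip":0}]}}

```text
clock: 11.68
tcp_pos: [0.5221, -0.1139, 0.0719]
orientation: [0.0, 0.007, 1.0, -0.001]
wrist_force: [-2.7, 0.7, 4.0]
finger_gap: 0.0118
grip_force: 47.0
```

```bash
cat > st.py <<'E'
from h import *
s=env.get_state();f=lambda x,n:np.round(x,n).tolist()
print(f(s['clock'],2),f(s['tcp_pos']*1000,2),'F',f(s['wrist_force'],1),'T',f(s['ft_torque'],2),'a',round(2*np.arctan2(s['orientation'][2],s['orientation'][1]),3),'j6',round(s['joint_pos'][5],2),'gap',f(s['finger_gap']*1000,1))
E
python3 st.py
```

```text
11.68 [522.14, -113.89, 71.86] F [-2.7, 0.7, 4.0] T [0.06, 0.66, -0.0] a 3.127 j6 -0.35 gap 11.8
```

Request:
{"name": "apply_moves", "arguments": {"rows": [{"xyz":[0,0,-0.3],"turn":[0,0,-0.1],"grip":0},{"xyz":[0,0,-0.6],"turn":[0,0,-0.2],"grip":0},{"xyz":[0,0,-0.9],"turn":[0,0,-0.3],"grip":0},{"xyz":[0,0,-1.1],"turn":[0,0,-0.4],"grip":0},{"xyz":[0,0,-1.4],"turn":[0,0,-0.5],"grip":0},{"xyz":[0,0,-1.7],"turn":[0,0,-0.6],"grip":0},{"xyz":[0,0,-2.0],"turn":[0,0,-0.7],"grip":0},{"xyz":[0,0,-2.3],"turn":[0,0,-0.8],"grip":0},{"xyz":[0,0,-2.6],"turn":[0,0,-0.9],"grip":0},{"xyz":[0,0,-2.8],"turn":[0,0,-1.0],"grip":0}]}}

```text
clock: 12.52
tcp_pos: [0.5228, -0.1148, 0.0747]
orientation: [-0.0, -0.473, 0.881, -0.002]
wrist_force: [-2.3, -1.4, 4.3]
finger_gap: 0.0121
grip_force: 47.0
```

```bash
python3 st.py
```

```text
12.52 [522.82, -114.76, 74.67] F [-2.3, -1.4, 4.3] T [-0.39, 0.48, -0.1] a 4.127 j6 -1.35 gap 12.1
```

Request:
{"name": "apply_moves", "arguments": {"rows": [{"xyz":[0,0,-0.3],"turn":[0,0,-0.1],"grip":0},{"xyz":[0,0,-0.5],"turn":[0,0,-0.2],"grip":0},{"xyz":[0,0,-0.7],"turn":[0,0,-0.3],"grip":0},{"xyz":[0,0,-0.9],"turn":[0,0,-0.4],"grip":0},{"xyz":[0,0,-0.9],"turn":[0,0,-0.45],"grip":0}]}}

```text
clock: 12.93
tcp_pos: [0.523, -0.1145, 0.0753]
orientation: [-0.0, -0.657, 0.753, -0.002]
wrist_force: [-1.2, -1.7, -0.9]
finger_gap: 0.0118
grip_force: 46.6
```

```bash
python3 st.py
```

```text
12.93 [522.96, -114.53, 75.29] F [-1.2, -1.7, -0.9] T [-0.29, 0.18, 0.01] a 4.577 j6 -1.8 gap 11.8
```

Support vanished at about 41 mm, so this is the thread start. Follow it down.

Request:
{"name": "apply_moves", "arguments": {"rows": [{"xyz":[0,0,1.2],"turn":[0,0,-0.05],"grip":0},{"xyz":[0,0,2.4],"turn":[0,0,-0.05],"grip":0},{"xyz":[0,0,3.6],"turn":[0,0,-0.05],"grip":0},{"xyz":[0,0,4.8],"turn":[0,0,-0.05],"grip":0},{"xyz":[0,0,5.5],"turn":[0,0,-0.05],"grip":0},{"xyz":[0,0,5.5],"turn":[0,0,-0.05],"grip":0}]}}

```text
clock: 13.43
tcp_pos: [0.5231, -0.1143, 0.0702]
orientation: [-0.0, -0.675, 0.738, -0.002]
wrist_force: [-0.3, -5.0, 4.1]
finger_gap: 0.0119
grip_force: 47.0
```

```bash
python3 st.py
```

```text
13.43 [523.08, -114.32, 70.19] F [-0.3, -5.0, 4.1] T [-1.14, -0.15, -0.04] a 4.622 j6 -1.84 gap 11.9
```

Dropped 5 mm, down to 35.3. Now screw clockwise, following the lead.

Request:
{"name": "apply_moves", "arguments": {"rows": [{"xyz":[0.4,0,0.2],"turn":[0,0,0.1],"grip":0},{"xyz":[0.4,0,0.5],"turn":[0,0,0.2],"grip":0},{"xyz":[0.4,0,0.8],"turn":[0,0,0.3],"grip":0},{"xyz":[0.4,0,1.1],"turn":[0,0,0.4],"grip":0},{"xyz":[0.4,0,1.4],"turn":[0,0,0.5],"grip":0},{"xyz":[0.4,0,1.7],"turn":[0,0,0.6],"grip":0},{"xyz":[0.4,0,1.9],"turn":[0,0,0.7],"grip":0},{"xyz":[0.4,0,2.2],"turn":[0,0,0.8],"grip":0}]}}

```text
clock: 14.1
tcp_pos: [0.5227, -0.1142, 0.0679]
orientation: [0.001, -0.332, 0.943, -0.001]
wrist_force: [-1.2, -3.0, 7.8]
finger_gap: 0.0122
grip_force: 47.5
```

```bash
python3 st.py
```

```text
14.1 [522.69, -114.2, 67.92] F [-1.2, -3.0, 7.8] T [-0.79, 0.21, 0.11] a 3.818 j6 -1.04 gap 12.2
```

Request:
{"name": "apply_moves", "arguments": {"rows": [{"xyz":[0,0,0.2],"turn":[0,0,0.1],"grip":0},{"xyz":[0,0,0.5],"turn":[0,0,0.2],"grip":0},{"xyz":[0,0,0.8],"turn":[0,0,0.3],"grip":0},{"xyz":[0,0,1.1],"turn":[0,0,0.4],"grip":0},{"xyz":[0,0,1.4],"turn":[0,0,0.5],"grip":0},{"xyz":[0,0,1.7],"turn":[0,0,0.6],"grip":0},{"xyz":[0,0,2.0],"turn":[0,0,0.7],"grip":0},{"xyz":[0,0,2.2],"turn":[0,0,0.8],"grip":0}]}}

```text
clock: 14.77
tcp_pos: [0.5222, -0.1135, 0.066]
orientation: [0.001, 0.062, 0.998, -0.0]
wrist_force: [-3.1, -1.0, 9.5]
finger_gap: 0.012
grip_force: 47.7
```

```bash
python3 st.py
```

```text
14.77 [522.18, -113.46, 65.99] F [-3.1, -1.0, 9.5] T [-0.41, 0.47, 0.16] a 3.018 j6 -0.24 gap 12.0
```

Request:
{"name": "apply_moves", "arguments": {"rows": [{"xyz":[0,0,0.2],"turn":[0,0,0.1],"grip":0},{"xyz":[0,0,0.5],"turn":[0,0,0.2],"grip":0},{"xyz":[0,0,0.7],"turn":[0,0,0.25],"grip":0},{"xyz":[0,0,0.7],"turn":[0,0,0.25],"grip":0}]}}

```text
clock: 15.1
tcp_pos: [0.5221, -0.1132, 0.0655]
orientation: [0.001, 0.184, 0.983, -0.0]
wrist_force: [-1.8, -0.3, 9.2]
finger_gap: 0.0121
grip_force: 47.9
```

```bash
python3 st.py
```

```text
15.1 [522.14, -113.23, 65.45] F [-1.8, -0.3, 9.2] T [-0.2, 0.56, -0.08] a 2.771 j6 0.01 gap 12.1
```

Request:
{"name": "apply_moves", "arguments": {"rows": [{"xyz":[0,0,0.2],"turn":[0,0,0.1],"grip":0},{"xyz":[0,0,0.4],"turn":[0,0,0.2],"grip":0},{"xyz":[0,0,0.4],"turn":[0,0,0.2],"grip":0}]}}

```text
clock: 15.35
tcp_pos: [0.5221, -0.1131, 0.0651]
orientation: [0.001, 0.282, 0.959, 0.0]
wrist_force: [-2.4, 0.8, 11.3]
finger_gap: 0.0121
grip_force: 48.0
```

```bash
python3 st.py
```

```text
15.35 [522.12, -113.05, 65.09] F [-2.4, 0.8, 11.3] T [-0.09, 0.57, -0.11] a 2.569 j6 0.21 gap 12.1
```

Request:
{"name": "apply_moves", "arguments": {"rows": [{"xyz":[0,0,0],"turn":[0,0,0.1],"grip":0},{"xyz":[0,0,0.1],"turn":[0,0,0.2],"grip":0},{"xyz":[0,0,0.1],"turn":[0,0,0.2],"grip":0}]}}

```text
clock: 15.6
tcp_pos: [0.5222, -0.1128, 0.0649]
orientation: [0.001, 0.377, 0.926, 0.001]
wrist_force: [-0.9, 1.1, 8.7]
finger_gap: 0.0121
grip_force: 47.8
```

```bash
python3 st.py
```

```text
15.6 [522.21, -112.78, 64.89] F [-0.9, 1.1, 8.7] T [-0.0, 0.4, -0.14] a 2.369 j6 0.41 gap 12.1
```

Request:
{"name": "apply_moves", "arguments": {"rows": [{"xyz":[0,0,0],"turn":[0,0,0.1],"grip":0},{"xyz":[0,0,0],"turn":[0,0,0.2],"grip":0},{"xyz":[0,0,0],"turn":[0,0,0.2],"grip":0}]}}

```text
clock: 15.85
tcp_pos: [0.5221, -0.1122, 0.0648]
orientation: [0.0, 0.467, 0.884, 0.001]
wrist_force: [-1.3, 3.0, 10.1]
finger_gap: 0.0122
grip_force: 47.9
```

```bash
python3 st.py
```

```text
15.85 [522.08, -112.21, 64.78] F [-1.3, 3.0, 10.1] T [0.37, 0.45, -0.17] a 2.17 j6 0.61 gap 12.2
```

Run:
```python
from h import *
w=cam('wrist');s=cam('scene');st=env.get_state();print(st['joint_pos'],st['ft_torque'],st['orientation'])
np.savez('w6.npz',**{k:w[k] for k in('color','z_map','K','V')})
t=st['tcp_pos'];a=2*np.arctan2(st['orientation'][2],st['orientation'][1]);T=np.array([[np.cos(a),np.sin(a),0],[np.sin(a),-np.cos(a),0],[0,0,-1]])
P=(cloud(w)-t)@T.T*1000
m=(np.abs(P[...,1])<4)&(P[...,2]>-30)&(P[...,2]<-16)&(np.abs(P[...,0])<40)
for c in range(272,290,4):
    r=np.where(m[:,c])[0];print(c,[((ray(w,c,k,t[2]+.0211)-t)@T.T*1000).round(1)[0] for k in (r.min()-.5,r.max()+.5)],P[r.min()+5,c].round(1),P[r.max()-5,c].round(1))
k=(P[...,2]>4)&(P[...,2]<34)&(np.hypot(P[...,0],P[...,1])<27);q=P[k];print('skirt x max',np.percentile(q[:,0],[98,99.5]),'y',np.percentile(q[:,1],[.5,99.5]))
# strap top height nearby
W=cloud(w);g=d=np.hypot(W[...,0]-.523,W[...,1]+.114);mm=(g>.026)&(g<.045)&(W[...,2]>.02)&(W[...,2]<.04);print('strap z',np.percentile(W[mm][:,2],[10,50,90]),mm.sum())
w3=dict(np.load('w2.npz'));W=cloud(w3);g=np.hypot(W[...,0]-.523,W[...,1]+.114);mm=(g>.026)&(g<.045)&(W[...,2]>.02)&(W[...,2]<.04);print('strap before',np.percentile(W[mm][:,2],[10,50,90]),mm.sum())
c=cv2.resize(w['color'][100:340,150:420],(450,400));u,v=map(int,proj(s,[.523,-.114,.06]));b=cv2.resize(s['color'][v-50:v+50,u-40:u+40],(320,400))
cv2.imwrite('pics/g2.png',np.hstack([c,b]))
```

```text
[-0.3632649   0.34466293 -0.33947668  0.88612767  0.00209483  0.60508334] [ 0.38550097  0.4419725  -0.2351542 ] [1.36255592e-04 4.65477047e-01 8.85059293e-01 1.07167302e-03]
272 [np.float64(26.9), np.float64(-28.9)] [ 24.3  -2.6 -21.1] [-25.   -3.  -21.9]
276 [np.float64(27.3), np.float64(-28.9)] [ 23.5  -0.9 -18.2] [-25.1  -1.1 -21.7]
280 [np.float64(27.3), np.float64(-28.9)] [ 24.    0.9 -19.5] [-25.    0.8 -21.9]
284 [np.float64(26.8), np.float64(-28.4)] [ 23.6   2.6 -19.7] [-24.8   2.7 -21.5]Traceback (most recent call last):
  File "<stdin>", line 8, in <module>
    return umr_minimum(a, axis, None, out, keepdims, initial, where)
ValueError: zero-size array to reduction operation minimum which has no identity
```

Run:
```python
from h import *
s=cam('scene')
for f in('w2','w5','w6'):
    w=dict(np.load(f+'.npz'));W=cloud(w);g=np.hypot(W[...,0]-.523,W[...,1]+.114)
    u=np.array([np.cos(-.33),np.sin(-.33)]) # rough fixture x
    dx=(W[...,0]-.523)*u[0]+(W[...,1]+.114)*u[1];dy=-(W[...,0]-.523)*u[1]+(W[...,1]+.114)*u[0]
    mm=(dx<-.024)&(dx>-.04)&(abs(dy)<.018)&(W[...,2]>.022)&(W[...,2]<.04);print(f,'strap z',np.median(W[mm][:,2]) if mm.any() else 0,mm.sum())
    pl=(abs(dy)>.028)&(abs(dy)<.042)&(dx<-.024)&(dx>-.06)&(W[...,2]<.02)&(W[...,2]>.005);print('  plate z',np.median(W[pl][:,2]) if pl.any() else 0,pl.sum())
w=dict(np.load('w6.npz'));c=cv2.resize(w['color'][100:340,150:420],(450,400));u,v=map(int,proj(s,[.523,-.114,.06]));b=cv2.resize(s['color'][v-50:v+50,u-40:u+40],(320,400))
cv2.imwrite('pics/g2.png',np.hstack([c,b]))
```

```text
w2 strap z 0.03332068849049996 749
  plate z 0.012301336792120428 1180
w5 strap z 0.03329911103072194 1419
  plate z 0.01234183657758291 2166
w6 strap z 0.030292161008987073 1549
  plate z 0.012317862490024213 2234
```

View pics/g2.png

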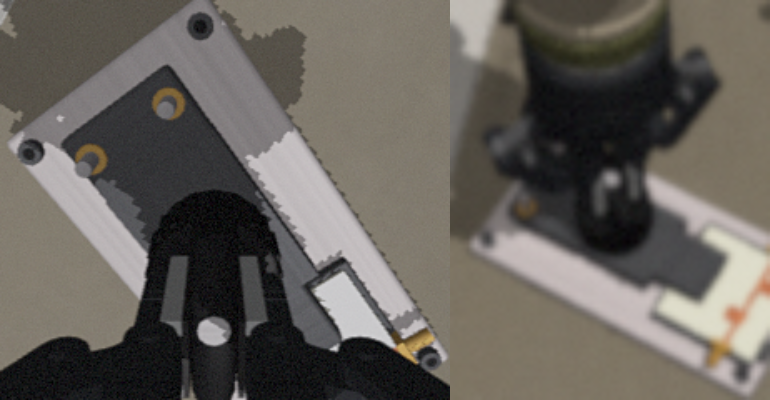

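Strap is measured down (33.3 to 30.3 mm), but my downward push may be what holds it. Ease the push while turning a little further to take up the thread.

Request:
{"name": "apply_moves", "arguments": {"rows": [{"xyz":[0,0,-0.4],"turn":[0,0,0.05],"grip":0},{"xyz":[0,0,-0.8],"turn":[0,0,0.1],"grip":0},{"xyz":[0,0,-1.2],"turn":[0,0,0.15],"grip":0},{"xyz":[0,0,-1.2],"turn":[0,0,0.15],"grip":0}]}}

```text
clock: 16.33
tcp_pos: [0.5219, -0.1117, 0.0648]
orientation: [-0.001, 0.53, 0.848, 0.001]
wrist_force: [1.5, 5.1, 2.0]
finger_gap: 0.0122
grip_force: 46.8
```

```bash
python3 st.py
```

```text
16.33 [521.9, -111.71, 64.82] F [1.5, 5.1, 2.0] T [0.74, -0.24, 0.36] a 2.024 j6 0.75 gap 12.2
```

Request:
{"name": "apply_moves", "arguments": {"rows": [{"xyz":[0.6,0.3,-0.2],"turn":[0,0,0.03],"grip":0},{"xyz":[0.6,0.3,-0.2],"turn":[0,0,0.06],"grip":0},{"xyz":[0.6,0.3,-0.2],"turn":[0,0,0.1],"grip":0},{"xyz":[0.6,0.3,-0.2],"turn":[0,0,0.1],"grip":0}]}}

```text
clock: 16.67
tcp_pos: [0.5219, -0.1115, 0.0648]
orientation: [-0.0, 0.571, 0.821, 0.001]
wrist_force: [3.0, 3.7, -0.5]
finger_gap: 0.0119
grip_force: 47.0
```

```bash
python3 st.py
```

```text
16.67 [521.95, -111.49, 64.83] F [3.0, 3.7, -0.5] T [0.72, -0.34, 0.66] a 1.926 j6 0.85 gap 11.9
```

Torque climbs steeply (0.36 to 0.66 Nm in 0.1 rad) with no push from me, so it is finger-tight. Release and withdraw.

Request:
{"name": "apply_moves", "arguments": {"rows": [{"xyz":[0,0,0],"turn":[0,0,0],"grip":0.3},{"xyz":[0,0,0],"turn":[0,0,0],"grip":0.5},{"xyz":[0,0,0],"turn":[0,0,0],"grip":0.6},{"xyz":[0,0,0],"turn":[0,0,0],"grip":0.6},{"xyz":[0,0,-10],"turn":[0,0,0],"grip":0.6},{"xyz":[0,0,-30],"turn":[0,0,0],"grip":0.8},{"xyz":[0,0,-55],"turn":[0,0,0],"grip":1},{"xyz":[0,0,-80],"turn":[0,0,0],"grip":1},{"xyz":[0,0,-100],"turn":[0,0,0],"grip":1},{"xyz":[0,0,-110],"turn":[0,0,0],"grip":1},{"xyz":[0,0,-110],"turn":[0,0,0],"grip":1}]}}

```text
clock: 17.58
tcp_pos: [0.5234, -0.1134, 0.1783]
orientation: [0.003, 0.572, 0.82, 0.001]
wrist_force: [0.7, 0.1, -1.1]
finger_gap: 0.0852
grip_force: 0.0
```

```bash
python3 st.py
python3 - <<'E'
from h import *
for _ in range(3):w=cam('wrist')
st=env.get_state();print(st['clock'],st['tcp_pos'])
W=cloud(w);u=np.array([np.cos(-.33),np.sin(-.33)])
dx=(W[...,0]-.523)*u[0]+(W[...,1]+.114)*u[1];dy=-(W[...,0]-.523)*u[1]+(W[...,1]+.114)*u[0]
mm=(dx<-.026)&(dx>-.04)&(abs(dy)<.018)&(W[...,2]>.022)&(W[...,2]<.04);print('strap z',np.median(W[mm][:,2]),mm.sum())
m=(W[...,2]>.079)&(W[...,2]<.095)&(np.hypot(dx,dy)<.04)
r=cv2.minAreaRect(np.argwhere(m)[:,::-1].astype(np.float32));b=np.array([ray(w,*q,.086)[:2] for q in cv2.boxPoints(r)]);e=b-np.roll(b,1,0);i=np.argmax(np.hypot(*e.T))
print('wing',b.mean(0),np.hypot(*e.T),np.arctan2(e[i,1],e[i,0])%np.pi,'top z',np.percentile(W[m][:,2],[20,50,80]))
cv2.imwrite('pics/end.png',w['color'])
E
```

```text
17.58 [523.4, -113.39, 178.3] F [0.7, 0.1, -1.1] T [-0.05, -0.02, 0.06] a 1.924 j6 0.85 gap 85.2
17.7333 [ 0.52114997 -0.11247098  0.17415626]
strap z 0.030311365881659467 561
wing [ 0.5218227  -0.11274805] [0.05560985 0.01211866 0.05560866 0.01301408] 1.9153449202487516 top z [0.08438101 0.085584   0.08643917]
```

View pics/end.png

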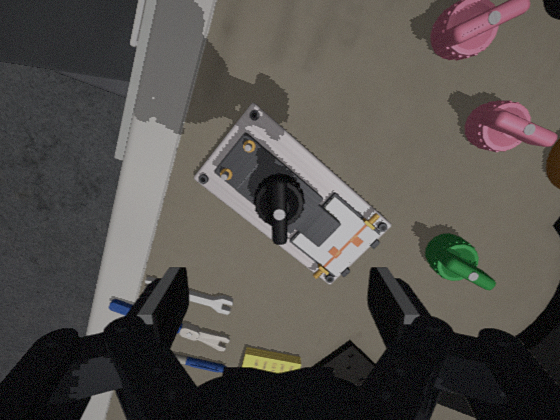

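The knob stays on the stud at pixel (278,205). Its wing top is at 86 mm and has not turned back, the strap is still down, and the other things are as they were. Hand in.

```bash
python3 -c "
from h import *
print(ticket.hand_in())"
```

```text
the job is handed in; nothing more can be done
None
```

The board is clamped and the job handed in at about 18 s: the black knob clicked off the thread start, then screwed on finger-tight with the strap fully down; released, it held, and nothing else was touched.

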